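# Set the outrigger jack of the bench drill

## Robot

A 6-joint arm with a two-finger parallel gripper is mounted at the origin on a cart in front of the work surface, level with it; the furniture and walls round the work are solid. World frame = base frame: x ahead of the robot, y to its left, z up, the work surface at z = 0. Lengths are in m, angles in degrees, forces in N, time in s.
With the tool pointing down it reaches from about 0.3 to 0.75 m from the base axis. Payload 8.5 kg.
Tool frame: the origin (TCP) lies midway between the tips of the shut fingers; the grasp point (between the pads) lies 19 mm behind it (env.pinch_z is the z of the grasp point in the tool frame, in m); z points along the fingers, y is the line along which they close (so a half turn about z gives the same grasp; the last joint's range is limited). The gripper opens to 85 mm and grips with 20 to 120 N. Pads are 22 mm wide; open, the fingers measure 114 mm over their backs; the gripper's body (76 mm by 85 mm) begins 54 mm behind the grasp point. The pads swing forward as they close: fully open they stand 13 mm farther back than shut.
Start: joints at [58.195, 21.807, 74.336, -0, 83.858, -12.336], TCP at [0.183, 0.519, 0.231] pointing down, gripper open.
Joint ranges: [-178.18, 178.18], [-50.72, 133.34], [12.68, 142.11], [-81.47, 261.47], [9.98, 163.14], [-165.26, 165.26]. Speed limits (degrees/s): [136.94, 136.94, 180, 180, 180, 180].

## Interface

Orientations are given as a 3x3 rotation matrix whose columns are the frame's x, y, z axes.
In Python, from rig import env gives the robot as it stands.
- The arm moves only by the tool arm_command, never from a script. Its argument "deltas" is a list of rows, each an object of numbers: "rx", "ry", "rz": the turn, a rotation vector about the tool's x, y, z in rad; "dx", "dy", "dz": the shift along the tool's x, y, z in m; "fingers": the finger opening in m, from 0 to 0.0854. In form: [{"rx": .., "ry": .., "rz": .., "dx": .., "dy": .., "dz": .., "fingers": ..}, ...]. A call has 1 to 12 rows; each row shifts and turns the commanded pose from where the row before left it, along the tool's axes as they then stand; what a row does not reach is not made up. A row lasts 1/10 s, in which the tool goes at most 50 mm and 8.59 degrees, less where a joint would pass 70% of its speed; a pose out of reach is approached as far as the arm can. A call is refused whole if a number of a shift passes 0.05 or a number of a turn 0.15, either way. A call with a gripper value outside its range is refused whole. The fingers move at their own pace and stop on an object; "squeeze" is the grip in N (left out, the last holds). Time passes only in rows, so rows that do not move let the fingers close. It gives the time, the measured TCP pose, the force, the opening and the grip force at its end, in the units of the state.
- env.observe(): the state, without advancing time (a new reading comes with each control period).
- env.get_image(name): name is "scene" or "top" or "wrist"; returns a dict with "color" (480x640x3 uint8, blue, green, red), "camera_matrix" (3x3 intrinsics, pixels), "k1" (the pictures are not rectified: a ray, as slopes to the right and down, at radius r is drawn at 1 + k1 r^2 times it, then the intrinsics apply), "eye" and "orientation" of the camera in the world. Camera axes: x right, y up, looking along -z (the intrinsics and any distortion apply to the point x, -y, -z); pixel columns grow to the right and rows downward; lengths in m; the calibration is good to about 2 mm. A picture is of the moment at which its call begins. There is no depth.
- env.close_job(): hands the job in; it is judged then, once.
Trained networks look in a picture, given as the dict that the camera call returned (one of the last four; its "shot" number tells which), for a name from the list of things; names that differ only in an ending like _2 or _b are one class to them, and where a whole thing is asked for, a point or a joint stands for the part that bears it (a point fixed in the world has none). Each returns a list of dicts, best first, with "p" (0 to 1); they miss things now and then, are a little off and sometimes report something else, mostly with a low value. They report only what shows in the picture. A call takes as long as a camera call.
- env.look_for(query, picture): "box" ([left, top, right, bottom] in pixels, round what is visible of it).
- env.tip_of(query, picture): "location" ([column, row] in pixels: a listed point, or the origin of a listed thing).
The state is a dict: "time_s": time; "q": joint angles; "qvel": joint speeds; "joint_efforts": joint torques, N m; "position": TCP position; "tool_rot": TCP orientation; "ft_force": force on the tool from outside, world axes, zero at the start; "wrist_torque": the same for the moment, N m; "grip_width": finger opening in m; "gripper_force": force on a finger pad.
Only numpy, scipy, OpenCV 4.12 (cv2) and the standard library are available. Lean on these libraries where they do the work, as an engineer would, in place of code of your own. Each camera call takes 0.05 s, during which the arm holds its last target. There are 200 camera calls.

## Task

The small bench drill rocks because the foot of its front outrigger leg hangs clear of the table. Slide the thin plywood packing board under the foot so that the whole foot will stand on it, then wind the crank on top of the leg clockwise until you feel the foot bear down firmly on the board (the crank then turns about two thirds heavier) and stop there, without forcing it further and jacking the machine up. Let go, and leave the other things on the table alone.

Things in the scene. Friction and masses are not known exactly. Their poses are not given: they have to be found in the camera images.
- jack: jack leg of the drill's front outrigger: upright grey tube 39 mm across, fixed, crank on top. Origin on its vertical axis, within 4 mm of table height. Its foot, a round rubber pad 40 mm across on that axis, starts 24 to 52 mm above the table (not measured). Turning the crank clockwise, seen from above, lowers the foot 4 mm per rad (25 mm a turn); it stays where left
- jack_head (a point): top of the geared head, on the jack's axis, 197 mm above its origin. Crank load along the path at the handle: 9 N while turning, foot free; once it bears, 1 N more per 13.7 N on the foot, which rises about 90 N per rad (rubber). Proper: 6 N more (85 N on the foot); 3 N is too little, 10 N is forcing it. When paused, all but 0 to 4 N of the free 9 N fades, the added part stays
- crank_handle (a point): upright black crank handle, a cylinder 23 mm across, 54 mm long, spinning freely on its pin, so a gripper may keep its direction while it goes round. Point on its axis, about 239 mm above the table: handle from 30 mm below (the 16 mm wide crank arm lies under it) to 24 mm above. It goes round the jack's axis on a level circle of 55 mm radius; nothing near it is higher than its lower end
- outrigger: 30 mm square steel tube, fixed, from the base of the grey bench drill at the back to a collar that holds the jack; origin under the collar's axis, at table height, +x towards the drill. Its underside is 71 mm above the table, the collar's and the jack tube's at least 60 mm; the drill's base begins at least 120 mm behind the axis, so a board can be slid under the foot from the robot's side
- board: packing board of plain plywood, 240 x 60 x 18 mm, 0.12 to 0.24 kg, loose, flat on the table; origin under its middle, x along its length (either end may point away), y across. A small dark hang hole marks the end at x = -106 mm. Slide it in held from above near one end, with the foot over the other: a gripper 135 mm from the jack's axis stays clear of the crank at any angle
- offcut: plain offcut bar of wood, about 150 mm long, 35 mm high, not the packing; origin under its middle. Bystander, lies on one side of the table, the packing board on the other
- mug: white mug, 92 mm wide, 95 mm high; origin under its middle. Bystander
- tape_measure: yellow and black tape measure, 62 x 91 x 64 mm; origin under its middle. Bystander

How it is judged (in metres and radians):
On the way, in this order (a step that is already met when the one before it is completed fails the run):
1. the board lies flat under the foot, the whole foot above it, before the foot bears (x of jack in the frame of board between -0.101 and 0.101 m and y of jack in the frame of board between -0.011 and 0.011 m and angle between board's own z axis and vertical below 0.04 rad and height (world z) of board below 0.003 m and contact force between jack and board below 5 N), for 0.2 s.
2. the foot bears firmly on the board (x of jack in the frame of board between -0.101 and 0.101 m and y of jack in the frame of board between -0.011 and 0.011 m and angle between board's own z axis and vertical below 0.04 rad and height (world z) of board below 0.003 m and contact force between jack and board above 40 N), for 0.3 s.
At the end, for the whole second after the job is handed in: The board lies flat on the table with the whole foot on it (foot edge at most 1 mm over the board's edge), the foot presses on it with 40 to 140 N, everything at rest and released (all of step 2 and contact force between jack and board below 140 N and linear speed of board below 0.01 m/s); the robot touches nothing.
It fails at once if the foot load goes above 180 N (the crank forced on) (contact force between jack and board above 180 N).
It fails at once if another thing on the table is moved by more than 30 mm (distance of any of offcut, mug, tape_measure from where it was at the start of the episode above 0.03 m).
It also fails if it takes over 72 s, if anything falls off the work surface, if the arm or the gripper's body presses on something with over 40 N, if the wrist force passes 120 N, or if a joint passes its speed limit or range.

## Working session

There is one attempt and no reset: what is moved stays moved. The work goes in short steps, Python scripts to look and compute and a tool call to move; the robot and the scene stay as the last step left them, time stands still between calls to the robot, and variables do not carry over. Pictures are saved under pics/ and viewed, at most 10 in all, crops included, and the job is handed in when it is done.

Besides the shell and the picture viewer there is one more tool, called as name(argument=value, ...) on one line, values as JSON. arm_command: Moves the arm, as the interface text tells. Its arguments: {"type":"object","properties":{"deltas":{"type":"array"},"squeeze":{"type":"number"}},"required":["deltas"]}

```bash
ls; mkdir -p pics; cat > h.py <<'E'
import numpy as np, cv2
from rig import env
def proj(im,P):
    P=np.atleast_2d(P); R=np.array(im["orientation"]); c=(P-np.array(im["eye"]))@R
    s=np.c_[c[:,0]/-c[:,2], -c[:,1]/-c[:,2]]; r2=(s**2).sum(1,keepdims=True); s=s*(1+im["k1"]*r2)
    K=np.array(im["camera_matrix"]); return np.c_[s,np.ones(len(s))]@K.T[:,:2]
def ray(im,uv):
    K=np.array(im["camera_matrix"]); d=np.linalg.solve(K,[uv[0],uv[1],1])[:2]; s=d.copy()
    for _ in range(20): s=d/(1+im["k1"]*(s@s))
    return np.array(im["eye"]),np.array(im["orientation"])@np.array([s[0],-s[1],-1])
def onz(im,uv,z):
    e,d=ray(im,uv); return e+d*(z-e[2])/d[2]
def tri(obs):
    A=np.zeros((3,3));b=np.zeros(3)
    for im,uv in obs:
        e,d=ray(im,uv); d=d/np.linalg.norm(d); M=np.eye(3)-np.outer(d,d); A+=M;b+=M@e
    return np.linalg.solve(A,b)
E
python3 - <<'E'
from h import *
np.set_printoptions(precision=4,suppress=True)
s=env.observe(); print(s["time_s"],s["position"],s["tool_rot"],s["ft_force"],env.pinch_z)
ims={n:env.get_image(n) for n in("scene","top")}
for n,im in ims.items():
    cv2.imwrite(f"pics/{n}0.png",im["color"]); print(n,im["eye"])
    for q,z in(("board",0),("jack",0),("jack_head",.197),("crank_handle",.239),("offcut",0),("mug",0),("tape_measure",0),("outrigger",0)):
        t=env.tip_of(q,im)[:2];b=env.look_for(q,im)[:1]
        print(q,[(np.round(x["location"]),round(x["p"],2),onz(im,x["location"],z)) for x in t],[(np.round(x["box"]),round(x["p"],2)) for x in b])
E
```

```text
pics
0.0 [0.1831 0.5183 0.2307] [[-0.9428  0.3333 -0.0008]
 [ 0.3333  0.9428 -0.0012]
 [ 0.0003 -0.0014 -1.    ]] [ 0.4571 -0.2029 -0.3089] -0.0187
scene [-0.1535 -0.551   0.6381]
board [(array([373., 364.]), 0.57, array([ 0.5005, -0.2434,  0.    ]))] [(array([325., 317., 417., 409.]), 0.83)]
jack [(array([296., 310.]), 0.88, array([ 0.5619, -0.0295,  0.    ]))] [(array([284., 200., 322., 298.]), 0.83)]
jack_head [(array([297., 227.]), 0.64, array([ 0.5666, -0.0348,  0.197 ]))] [(array([288., 201., 319., 295.]), 0.89)]
crank_handle [(array([315., 215.]), 0.84, array([ 0.5574, -0.0831,  0.239 ]))] [(array([313., 200., 320., 230.]), 0.57)]
offcut [(array([211., 304.]), 0.92, array([0.4845, 0.1417, 0.    ]))] [(array([189., 276., 236., 322.]), 0.86)]
mug [(array([269., 253.]), 0.57, array([0.7272, 0.1695, 0.    ]))] [(array([246., 210., 286., 260.]), 0.86)]
tape_measure [(array([273., 252.]), 0.73, array([0.7375, 0.1667, 0.    ])), (array([425., 317.]), 0.63, array([ 0.6861, -0.2697,  0.    ]))] [(array([402., 287., 447., 321.]), 0.96)]
outrigger [] [(array([281., 239., 345., 289.]), 0.
[... 375 characters left out ...]
5353, -0.0624,  0.197 ]))] []
crank_handle [(array([302., 275.]), 0.56, array([ 0.5208, -0.0703,  0.239 ])), (array([318., 266.]), 0.53, array([ 0.5494, -0.088 ,  0.239 ]))] []
offcut [(array([218., 273.]), 0.78, array([0.4859, 0.1393, 0.    ]))] [(array([189., 244., 243., 300.]), 0.87)]
mug [(array([262., 181.]), 0.67, array([0.7334, 0.1597, 0.    ]))] [(array([228., 147., 287., 198.]), 0.96)]
tape_measure [(array([412., 280.]), 0.64, array([ 0.6722, -0.2661,  0.    ]))] [(array([393., 266., 438., 287.]), 0.78)]
outrigger [(array([302., 276.]), 0.61, array([ 0.5672, -0.0364,  0.    ])), (array([413., 279.]), 0.5, array([ 0.6759, -0.2677,  0.    ]))] [(array([283., 205., 336., 277.]), 0.84)]
```

```bash
python3 - <<'E'
import cv2
a=cv2.imread("pics/top0.png")[140:440,150:480]; b=cv2.imread("pics/scene0.png")[180:420,170:460]
cv2.imwrite("pics/top0c.png",cv2.resize(a,(660,600),interpolation=cv2.INTER_CUBIC));cv2.imwrite("pics/sc0c.png",cv2.resize(b,None,fx=2.5,fy=2.5,interpolation=cv2.INTER_CUBIC))
E
```

```text
(no output)
```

View pics/top0c.png

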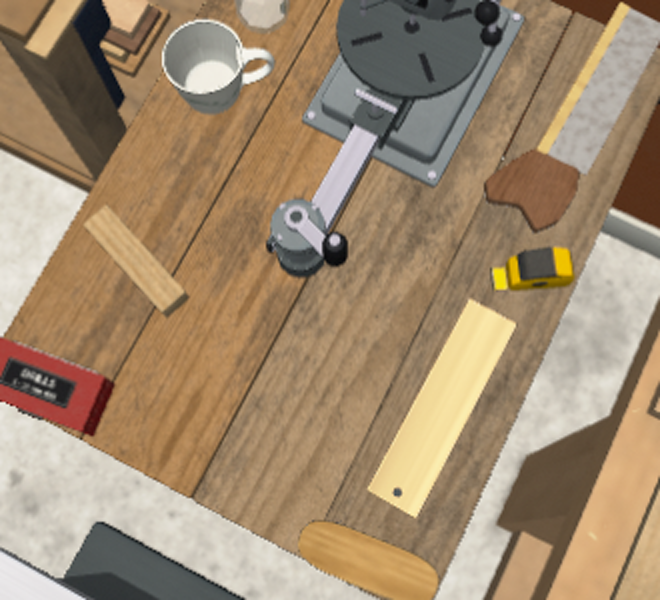

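View pics/sc0c.png

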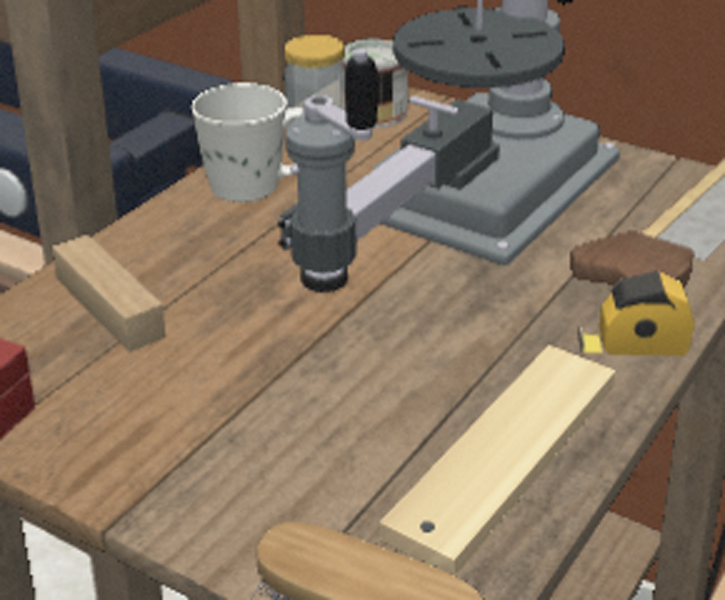

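The top view shows the jack head at (296,216) and the handle at (336,247). The board runs from (493,311) to its hang-hole end at (392,503), all in crop pixels. The tape measure sits just beyond the board's far end.

```bash
python3 - <<'E'
from h import *
np.set_printoptions(precision=4,suppress=True)
T=env.get_image("top");S=env.get_image("scene")
ct=[(150+u/2,140+v/2) for u,v in((470,299),(516,323),(416,516),(368,490))]
cs=[(170+u/2.5,180+v/2.5) for u,v in((553,346),(614,372),(452,567),(381,526))]
for im,c in((T,ct),(S,cs)):
    P=np.array([onz(im,x,.018)[:2] for x in c]); print(P.tolist(), P.mean(0)); d=(P[0]+P[1]-P[2]-P[3])/2; print(np.hypot(*d),np.degrees(np.arctan2(d[1],d[0])))
    # color segmentation
    hsv=cv2.cvtColor(im["color"],cv2.COLOR_BGR2HSV); m=np.zeros((480,640),np.uint8)
    cv2.fillPoly(m,[cv2.convexHull(np.int32(c))],255); print("hsv med",np.median(hsv[m>0],0))
    mk=((im["color"].min(2)>100)&(im["color"][:,:,2]>190)).astype(np.uint8)*cv2.dilate(m,np.ones((15,15)))
    n=max(cv2.findContours(mk,0,2)[0],key=cv2.contourArea)[:,0]
    W=np.array([onz(im,x,.018)[:2] for x in n],np.float32)
    print("rect",cv2.minAreaRect(W*1000))
def g(q,im): return [x["location"] for x in env.tip_of(q,im)[:3]]
print("head",tri([(T,(150+296/2,140+216/2)),(S,g("jack_head",S)[0])]), tri([(T,g("jack_head",T)[0]),(S,g("jack_head",S)[0])]))
print("handle",tri([(T,(150+336/2-.5,140+247/2)),(S,(315,215))]),g("crank_handle",T),g("crank_handle",S))
for z in (.03,.05): print("foot",onz(S,(170+324/2.5,180+281/2.5),z))
E
```

```text
[[0.6201990357513305, -0.22001159500019718], [0.618537896949062, -0.27728642933764786], [0.3815481249056903, -0.26763859104256627], [0.3825369894962843, -0.2103894522485675]] [ 0.5007 -0.2438]
0.23752140997367746 -2.324825382152185
hsv med [ 22.  90. 244.]
rect ((500.9634094238281, -242.658447265625), (59.927982330322266, 240.227294921875), 87.668212890625)
[[0.6205555715603444, -0.22190041202017002], [0.6152828656248649, -0.27693294257128814], [0.3729022869365245, -0.26884826865695904], [0.3792313664331485, -0.2108211056960072]] [ 0.497  -0.2446]
0.2420421327086546 -2.2688244013981644
hsv med [ 21.  68. 234.]
rect ((500.2210693359375, -241.3931884765625), (59.1624870300293, 239.77955627441406), 87.59468078613281)
head [ 0.5722 -0.0334  0.2032] [ 0.5738 -0.0333  0.2025]
handle [ 0.5525 -0.0863  0.2411] [[317.4, 263.0], [300.7, 272.6]] [[315.8, 214.5], [298.8, 223.9]]
foot [ 0.5853 -0.0228  0.03  ]
foot [ 0.561  -0.0401  0.05  ]
```

arm_command(deltas=[{"rz":-0.149},{"rz":-0.149},{"dx":-0.0137,"dy":-0.0373},{"dx":-0.0137,"dy":-0.0373},{"dx":-0.0137,"dy":-0.0373},{"dx":-0.0137,"dy":-0.0373},{"dx":-0.0137,"dy":-0.0373},{"dx":-0.0137,"dy":-0.0373},{"dx":-0.0137,"dy":-0.0373},{"dx":-0.0137,"dy":-0.0373},{"dx":-0.0137,"dy":-0.0373},{"dx":-0.0137,"dy":-0.0373}])

```text
invalid input
```

arm_command(deltas=[{"rx":0,"ry":0,"rz":-0.149,"dx":0,"dy":0,"dz":0,"fingers":0.085},{"rx":0,"ry":0,"rz":-0.149,"dx":0,"dy":0,"dz":0,"fingers":0.085}], squeeze=40)

```text
time_s: 2.25
position: [0.1833, 0.5185, 0.2313]
tool_rot: [[-0.999, 0.036, -0.0], [0.036, 0.999, 0.0], [0.0, 0.0, -1.0]]
ft_force: [-0.2, -0.1, 0.3]
grip_width: 0.085
gripper_force: 0.0
```

arm_command(deltas=[{"rx":0,"ry":0,"rz":0,"dx":-0.0137,"dy":-0.0373,"dz":0,"fingers":0.085},{"rx":0,"ry":0,"rz":0,"dx":-0.0137,"dy":-0.0373,"dz":0,"fingers":0.085},{"rx":0,"ry":0,"rz":0,"dx":-0.0137,"dy":-0.0373,"dz":0,"fingers":0.085},{"rx":0,"ry":0,"rz":0,"dx":-0.0137,"dy":-0.0373,"dz":0,"fingers":0.085},{"rx":0,"ry":0,"rz":0,"dx":-0.0137,"dy":-0.0373,"dz":0,"fingers":0.085},{"rx":0,"ry":0,"rz":0,"dx":-0.0137,"dy":-0.0373,"dz":0,"fingers":0.085},{"rx":0,"ry":0,"rz":0,"dx":-0.0137,"dy":-0.0373,"dz":0,"fingers":0.085},{"rx":0,"ry":0,"rz":0,"dx":-0.0137,"dy":-0.0373,"dz":0,"fingers":0.085},{"rx":0,"ry":0,"rz":0,"dx":-0.0137,"dy":-0.0373,"dz":0,"fingers":0.085},{"rx":0,"ry":0,"rz":0,"dx":-0.0137,"dy":-0.0373,"dz":0,"fingers":0.085},{"rx":0,"ry":0,"rz":0,"dx":0,"dy":0,"dz":0,"fingers":0.085}])

```text
time_s: 3.35
position: [0.306, 0.1369, 0.2316]
tool_rot: [[-0.999, 0.049, 0.001], [0.049, 0.999, -0.001], [-0.001, -0.001, -1.0]]
ft_force: [0.6, 0.1, -0.3]
grip_width: 0.0848
gripper_force: 0.0
```

arm_command(deltas=[{"rx":0,"ry":0,"rz":0,"dx":-0.0136,"dy":-0.037,"dz":0.012,"fingers":0.085},{"rx":0,"ry":0,"rz":0,"dx":-0.0136,"dy":-0.037,"dz":0.012,"fingers":0.085},{"rx":0,"ry":0,"rz":0,"dx":-0.0136,"dy":-0.037,"dz":0.012,"fingers":0.085},{"rx":0,"ry":0,"rz":0,"dx":-0.0136,"dy":-0.037,"dz":0.012,"fingers":0.085},{"rx":0,"ry":0,"rz":0,"dx":-0.0136,"dy":-0.037,"dz":0.012,"fingers":0.085},{"rx":0,"ry":0,"rz":0,"dx":-0.0136,"dy":-0.037,"dz":0.012,"fingers":0.085},{"rx":0,"ry":0,"rz":0,"dx":-0.0136,"dy":-0.037,"dz":0.012,"fingers":0.085},{"rx":0,"ry":0,"rz":0,"dx":-0.0136,"dy":-0.037,"dz":0.012,"fingers":0.085},{"rx":0,"ry":0,"rz":0,"dx":-0.0136,"dy":-0.037,"dz":0.012,"fingers":0.085},{"rx":0,"ry":0,"rz":0,"dx":-0.0136,"dy":-0.037,"dz":0.012,"fingers":0.085},{"rx":0,"ry":0,"rz":0,"dx":0,"dy":0,"dz":0,"fingers":0.085}])

```text
time_s: 4.45
position: [0.4263, -0.2383, 0.1098]
tool_rot: [[-0.999, 0.044, -0.0], [0.044, 0.999, -0.0], [0.0, -0.0, -1.0]]
ft_force: [-0.4, 0.1, -0.1]
grip_width: 0.0851
gripper_force: 0.0
```

```bash
python3 - <<'E'
from h import *
np.set_printoptions(precision=4,suppress=True)
s=env.observe(); print(s["position"],s["tool_rot"][:,1] if hasattr(s["tool_rot"],'shape') else s["tool_rot"],s["q"])
im=env.get_image("top")
mk=((im["color"].min(2)>100)&(im["color"][:,:,2]>190)).astype(np.uint8); mk[:,:320]=0;mk[:280]=0;mk[410:]=0;mk[:,410:]=0
for n in cv2.findContours(mk,0,2)[0]:
    if cv2.contourArea(n)>200: print(cv2.minAreaRect(np.array([onz(im,x,.018)[:2] for x in n[:,0]],np.float32)*1000))
w=env.get_image("wrist"); cv2.imwrite("pics/w1.png",w["color"]); print(w["eye"])
c=np.array([.5005,-.242,.018]);a=np.radians(-2.35);d=np.array([np.cos(a),np.sin(a),0]);e=np.array([-d[1],d[0],0])
print(proj(w,np.array([c-.12*d+.03*e,c-.12*d-.03*e,c-.106*d,c-.02*d+.03*e,c-.02*d-.03*e])))
E
```

```text
[ 0.4263 -0.2383  0.1098] [ 0.0442  0.999  -0.0001] [ -43.1192   23.354    94.7051   -0.0149   61.9475 -130.5789]
((429.12384033203125, -253.59877014160156), (142.26089477539062, 178.89566040039062), 26.885875701904297)
((468.5685729980469, -248.28990173339844), (118.03103637695312, 92.58944702148438), 47.06425094604492)
((531.4794311523438, -217.39492797851562), (95.09620666503906, 208.61395263671875), 57.5191535949707)
[ 0.3472 -0.2323  0.2545]
[[359.6243 170.3254]
 [257.5925 170.7391]
 [308.7633 193.8908]
 [354.9158 321.4669]
 [264.7374 321.7462]]
```

View pics/w1.png

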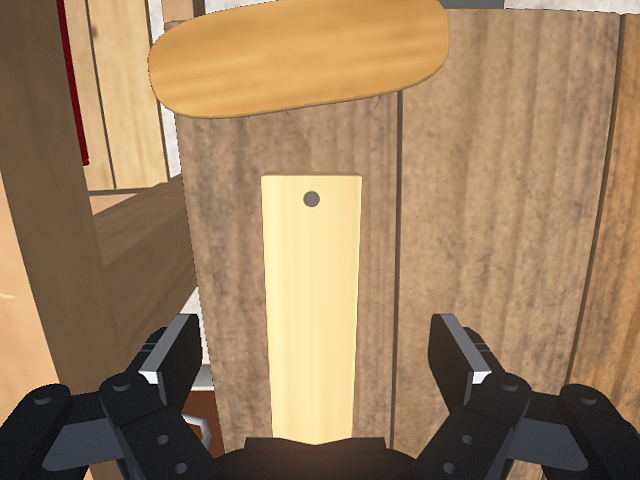

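Wrist view: the board end is at row 175 and the hole at (311,199), about 2 mm from my estimate. The board lies between the fingers, so I descend and grip.

arm_command(deltas=[{"rx":0,"ry":0,"rz":0,"dx":0,"dy":0,"dz":0.03,"fingers":0.085},{"rx":0,"ry":0,"rz":0,"dx":0,"dy":0,"dz":0.03,"fingers":0.085},{"rx":0,"ry":0,"rz":0,"dx":0,"dy":0,"dz":0.026,"fingers":0.085},{"rx":0,"ry":0,"rz":0,"dx":0,"dy":0,"dz":0.014,"fingers":0.085},{"rx":0,"ry":0,"rz":0,"dx":0,"dy":0,"dz":0.007,"fingers":0.085},{"rx":0,"ry":0,"rz":0,"dx":0,"dy":0,"dz":0,"fingers":0.05},{"rx":0,"ry":0,"rz":0,"dx":0,"dy":0,"dz":0,"fingers":0.05},{"rx":0,"ry":0,"rz":0,"dx":0,"dy":0,"dz":0,"fingers":0.05},{"rx":0,"ry":0,"rz":0,"dx":0,"dy":0,"dz":0,"fingers":0.05},{"rx":0,"ry":0,"rz":0,"dx":0,"dy":0,"dz":0,"fingers":0.05}], squeeze=40)

```text
time_s: 5.55
position: [0.4255, -0.2352, 0.0055]
tool_rot: [[-0.999, 0.042, 0.002], [0.042, 0.999, -0.001], [-0.002, -0.001, -1.0]]
ft_force: [-0.2, 2.8, 7.5]
grip_width: 0.0586
gripper_force: 43.8
```

arm_command(deltas=[{"rx":0,"ry":0,"rz":0,"dx":0,"dy":0,"dz":-0.001,"fingers":0.05},{"rx":0,"ry":0,"rz":0,"dx":0.0015,"dy":0.0207,"dz":0,"fingers":0.05},{"rx":0,"ry":0,"rz":0,"dx":0.0015,"dy":0.0207,"dz":0,"fingers":0.05},{"rx":0,"ry":0,"rz":0,"dx":0.0015,"dy":0.0207,"dz":0,"fingers":0.05},{"rx":0,"ry":0,"rz":0,"dx":0.0015,"dy":0.0207,"dz":0,"fingers":0.05},{"rx":0,"ry":0,"rz":0,"dx":0.0015,"dy":0.0207,"dz":0,"fingers":0.05},{"rx":0,"ry":0,"rz":0,"dx":0.0015,"dy":0.0207,"dz":0,"fingers":0.05},{"rx":0,"ry":0,"rz":0,"dx":0.0015,"dy":0.0207,"dz":0,"fingers":0.05},{"rx":0,"ry":0,"rz":0,"dx":0.0015,"dy":0.0207,"dz":0,"fingers":0.05},{"rx":0,"ry":0,"rz":0,"dx":0.0015,"dy":0.0207,"dz":0,"fingers":0.05}])

```text
time_s: 6.55
position: [0.4194, -0.0478, 0.0057]
tool_rot: [[-0.999, 0.042, 0.001], [0.042, 0.999, -0.0], [-0.001, -0.0, -1.0]]
ft_force: [0.8, 0.3, -0.8]
grip_width: 0.0584
gripper_force: 43.1
```

```bash
cat > see.py <<'E'
from h import *
import sys
np.set_printoptions(precision=4,suppress=True)
s=env.observe(); print(s["time_s"],s["position"],s["ft_force"])
t=sys.argv[1]
o=[]
for n,r in(("top",(200,420,230,430)),("scene",(190,400,200,400))):
    im=env.get_image(n); c=im["color"][r[0]:r[1],r[2]:r[3]]; o.append(cv2.resize(c,(400,420 if n=="scene" else 440),interpolation=cv2.INTER_CUBIC)[:420])
    cv2.imwrite(f"pics/full_{n}_{t}.png",im["color"])
cv2.imwrite(f"pics/{t}.png",np.hstack(o))
E
python3 see.py b1
```

```text
6.55 [ 0.4194 -0.0478  0.0057] [ 0.7663  0.2507 -0.8194]
```

View pics/b1.png

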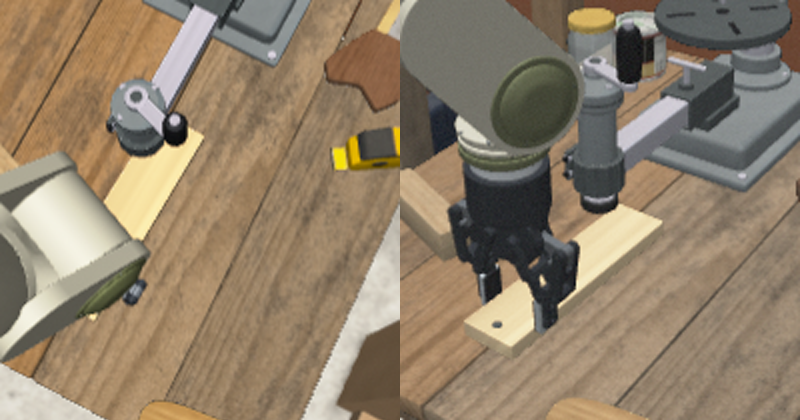

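The views show the far end of the board beside the foot, about 20 mm short in y. I finish the slide.

arm_command(deltas=[{"rx":0,"ry":0,"rz":0,"dx":0.001,"dy":0.01,"dz":0,"fingers":0.05},{"rx":0,"ry":0,"rz":0,"dx":0,"dy":0.01,"dz":0,"fingers":0.05},{"rx":0,"ry":0,"rz":0,"dx":0,"dy":0,"dz":0,"fingers":0.05}])

```text
time_s: 6.95
position: [0.4192, -0.0278, 0.0055]
tool_rot: [[-0.999, 0.041, 0.0], [0.041, 0.999, 0.0], [-0.0, 0.0, -1.0]]
ft_force: [-0.3, 3.2, 3.2]
grip_width: 0.0587
gripper_force: 43.6
```

```bash
python3 see.py b2; python3 - <<'E'
import cv2
a=cv2.imread("pics/full_scene_b2.png")[240:390,220:370];b=cv2.imread("pics/full_top_b2.png")[225:375,220:370]
import numpy as np
cv2.imwrite("pics/b2z.png",np.hstack([cv2.resize(x,(400,400),interpolation=cv2.INTER_CUBIC) for x in(a,b)]))
E
```

```text
6.95 [ 0.4192 -0.0278  0.0055] [-0.3298  3.1897  3.1847]
```

View pics/b2z.png

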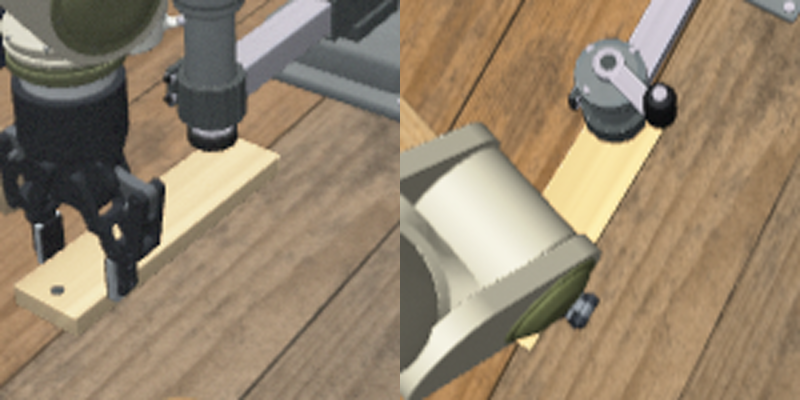

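```bash
python3 - <<'E'
from h import *
np.set_printoptions(precision=4,suppress=True)
S=env.get_image("scene");T=env.get_image("top")
f=400/150
for (x,y) in((.5725,-.0335),):
    P=np.array([[x,y,z] for z in(.02,.03,.05,.08,.12,.2)])
    print("S",(proj(S,P)-[220,240])*f);print("T",(proj(T,P)-[220,225])*f+[400,0])
for u in((280,157),(17,290),(78,325)): print("Scorner",onz(S,(220+u[0]/f,240+u[1]/f),.018))
for u in((662,127),(596,242),(530,348)): print("Tedge",onz(T,(220+(u[0]-400)/f,225+u[1]/f),.018))
# head/tube estimate in scene: silhouettes of grey tube rows
for q in("jack","jack_head","board"):
    for n,im in(("S",S),("T",T)): print(q,n,[(x["location"],round(x["p"],2)) for x in env.tip_of(q,im)[:2]])
# predicted board outline given grip
c=np.array([.497,-.031,.018]);a=np.radians(-2.4);d=np.array([np.cos(a),np.sin(a),0]);e=np.array([-d[1],d[0],0])
B=np.array([c+.12*d+.03*e,c+.12*d-.03*e,c-.12*d-.03*e,c-.12*d+.03*e]);print("pred",B[:,:2].tolist())
E
```

```text
S [[214.5331 161.9481]
 [214.2268 151.4739]
 [213.6062 130.2463]
 [212.6551  97.6884]
 [211.3479  52.8878]
 [208.5904 -41.805 ]]
T [[617.1774 123.4447]
 [616.7456 120.5036]
 [615.8612 114.4803]
 [614.4805 105.0755]
 [612.5309  91.7929]
 [608.2086  62.3351]]
Scorner [ 0.6083 -0.0723  0.018 ]
Scorner [ 0.374  -0.0033  0.018 ]
Scorner [ 0.3688 -0.0623  0.018 ]
Tedge [ 0.5874 -0.0686  0.018 ]
Tedge [ 0.475  -0.0643  0.018 ]
Tedge [ 0.374  -0.0567  0.018 ]
jack S [([298.4, 307.0], 0.78)]
jack T [([302.1, 273.7], 0.93)]
jack_head S [([297.9, 226.8], 0.79)]
jack_head T [([299.8, 250.4], 0.9), ([260.1, 177.7], 0.75)]
board S [([279.7, 325.0], 0.84)]
board T [([285.6, 303.4], 0.62)]
pred [[0.618151009223739, -0.006051393544538201], [0.6156384699999871, -0.0659987633504697], [0.375848990776261, -0.0559486064554618], [0.37836153000001294, 0.003998763350469704]]
```

The board edge measures about 4 mm too far to -y of the jack axis. I nudge it, release and rise.

arm_command(deltas=[{"rx":0,"ry":0,"rz":0,"dx":0,"dy":0.004,"dz":0,"fingers":0.05},{"rx":0,"ry":0,"rz":0,"dx":0,"dy":0,"dz":0,"fingers":0.05},{"rx":0,"ry":0,"rz":0,"dx":0,"dy":0,"dz":0,"fingers":0.08},{"rx":0,"ry":0,"rz":0,"dx":0,"dy":0,"dz":0,"fingers":0.08},{"rx":0,"ry":0,"rz":0,"dx":0,"dy":0,"dz":0,"fingers":0.08},{"rx":0,"ry":0,"rz":0,"dx":0,"dy":0,"dz":0,"fingers":0.08},{"rx":0,"ry":0,"rz":0,"dx":0,"dy":0,"dz":-0.02,"fingers":0.08},{"rx":0,"ry":0,"rz":0,"dx":0,"dy":0,"dz":-0.04,"fingers":0.08},{"rx":0,"ry":0,"rz":0,"dx":0,"dy":-0.03,"dz":-0.05,"fingers":0.08},{"rx":0,"ry":0,"rz":0,"dx":0,"dy":-0.04,"dz":-0.05,"fingers":0.08},{"rx":0,"ry":0,"rz":0,"dx":0,"dy":-0.04,"dz":-0.05,"fingers":0.08},{"rx":0,"ry":0,"rz":0,"dx":0,"dy":-0.04,"dz":-0.05,"fingers":0.08}])

```text
time_s: 8.65
position: [0.4137, -0.1447, 0.2271]
tool_rot: [[-0.999, 0.042, 0.0], [0.042, 0.999, -0.0], [-0.0, -0.0, -1.0]]
ft_force: [0.9, 0.2, -0.6]
grip_width: 0.0798
gripper_force: 0.0
```

arm_command(deltas=[{"rx":0,"ry":0,"rz":0,"dx":0,"dy":-0.04,"dz":-0.04,"fingers":0.08},{"rx":0,"ry":0,"rz":0,"dx":0,"dy":-0.04,"dz":-0.02,"fingers":0.08},{"rx":0,"ry":0,"rz":0,"dx":0,"dy":0,"dz":0,"fingers":0.08}])

```text
time_s: 8.95
position: [0.4115, -0.2232, 0.2828]
tool_rot: [[-0.999, 0.046, 0.003], [0.046, 0.999, -0.004], [-0.004, -0.004, -1.0]]
ft_force: [-0.0, 0.5, -0.1]
grip_width: 0.0796
gripper_force: 0.0
```

```bash
python3 see.py b3; python3 - <<'E'
from h import *
np.set_printoptions(precision=4,suppress=True)
T=env.get_image("top");S=env.get_image("scene")
for n,im in(("T",T),("S",S)):
    c=np.array([.497,-.029,.018]);a=np.radians(-2.4);d=np.array([np.cos(a),np.sin(a),0]);e=np.array([-d[1],d[0],0])
    B=proj(im,np.array([c+.12*d+.03*e,c+.12*d-.03*e,c-.12*d-.03*e,c-.12*d+.03*e]))
    m=np.zeros((480,640),np.uint8);cv2.fillPoly(m,[np.int32(B)],1);m=cv2.dilate(m,np.ones((13,13)))
    mk=((im["color"].min(2)>100)&(im["color"][:,:,2]>190)).astype(np.uint8)*m
    n_=max(cv2.findContours(mk,0,2)[0],key=cv2.contourArea)[:,0]
    W=np.array([onz(im,x,.018)[:2] for x in n_],np.float32);print(n,cv2.minAreaRect(W*1000))
    print(cv2.boxPoints(cv2.minAreaRect(W*1000)).tolist())
    for q,z in(("jack",0),("jack_head",.2),("crank_handle",.239),("board",0)): print(q,[(x["location"],round(x["p"],2),onz(im,x["location"],z)) for x in env.tip_of(q,im)[:2]])
s=env.observe();print(s["q"],s["tool_rot"])
E
```

```text
8.95 [ 0.4115 -0.2232  0.2828] [-0.0371  0.4721 -0.1152]
T ((472.8768615722656, -36.94923400878906), (82.85790252685547, 225.48074340820312), 83.15229034423828)
[[356.0010986328125, -64.64053344726562], [579.8734130859375, -91.5247802734375], [589.7526245117188, -9.2579345703125], [365.88031005859375, 17.626312255859375]]
jack [([303.4, 274.6], 0.66, array([ 0.5718, -0.0381,  0.    ]))]
jack_head [([298.8, 248.8], 0.68, array([ 0.5724, -0.0352,  0.2   ]))]
crank_handle [([315.6, 264.4], 0.65, array([ 0.55  , -0.0838,  0.239 ])), ([299.5, 252.5], 0.64, array([ 0.5569, -0.0465,  0.239 ]))]
board [([286.6, 303.3], 0.85, array([ 0.4953, -0.035 ,  0.    ])), ([298.4, 247.3], 0.42, array([0.6247, 0.0025, 0.    ]))]
S ((493.7947998046875, -29.401676177978516), (60.82645797729492, 241.41331481933594), 86.5153579711914)
[[371.4627685546875, -52.42200469970703], [612.4296875, -67.09534454345703], [616.1268310546875, -6.38134765625], [375.159912109375, 8.2919921875]]
jack [([299.5, 307.1], 0.69, array([ 0.5753, -0.0285,  0.    ]))]
jack_head [([299.2, 225.3], 0.83, array([ 0.57  , -0.0376,  0.2   ]))]
crank_handle [([315.3, 214.9], 0.56, array([ 0.5568, -0.0839,  0.239 ]))]
board [([281.2, 326.6], 0.62, array([ 0.5001, -0.0354,  0.    ]))]
[ -42.6274   11.2763   81.3113    0.0002   87.4234 -130.2605] [[-0.9991  0.0413 -0.0001]
 [ 0.0413  0.9991  0.0001]
 [ 0.0001  0.0001 -1.    ]]
```

View pics/b3.png

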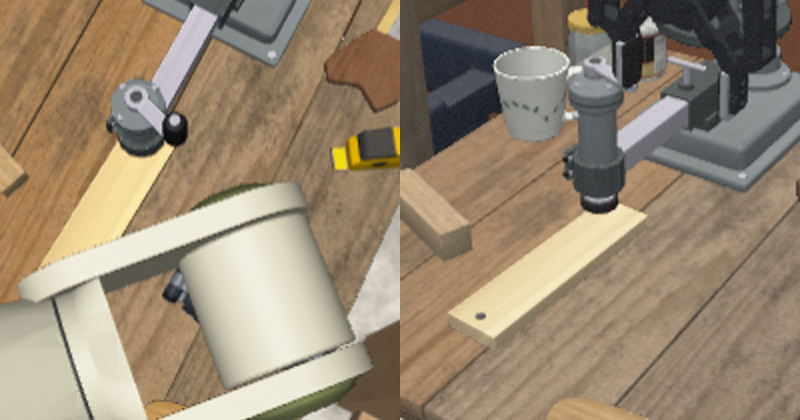

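The foot is centred over the board: at the axis the board centreline is y≈-0.034, against the axis at -0.034 to -0.036. Now I move above the crank handle.

arm_command(deltas=[{"rx":0,"ry":0,"rz":0,"dx":-0.0226,"dy":0.024,"dz":-0.003,"fingers":0.07},{"rx":0,"ry":0,"rz":0,"dx":-0.0226,"dy":0.024,"dz":0,"fingers":0.07},{"rx":0,"ry":0,"rz":0,"dx":-0.0226,"dy":0.024,"dz":0,"fingers":0.07},{"rx":0,"ry":0,"rz":0,"dx":-0.0226,"dy":0.024,"dz":0,"fingers":0.07},{"rx":0,"ry":0,"rz":0,"dx":-0.0226,"dy":0.024,"dz":0,"fingers":0.07},{"rx":0,"ry":0,"rz":0,"dx":-0.0226,"dy":0.024,"dz":0,"fingers":0.07},{"rx":0,"ry":0,"rz":0,"dx":0,"dy":0,"dz":0,"fingers":0.07}])

```text
time_s: 10.25
position: [0.5544, -0.0784, 0.283]
tool_rot: [[-0.999, 0.038, -0.0], [0.038, 0.999, 0.001], [0.0, 0.001, -1.0]]
ft_force: [-0.7, -0.1, -1.2]
grip_width: 0.0699
gripper_force: 0.0
```

```bash
python3 - <<'E'
from h import *
np.set_printoptions(precision=4,suppress=True)
s=env.observe();print(s["position"],s["q"])
w=env.get_image("wrist"); cv2.imwrite("pics/w2.png",w["color"])
for q,z in(("jack_head",.2),("crank_handle",.239)): print(q,[(x["location"],round(x["p"],2),onz(w,x["location"],z)) for x in env.tip_of(q,w)[:2]],env.look_for(q,w)[:1])
print(proj(w,np.array([[.553,-.085,.263],[.553,-.085,.239],[.572,-.035,.2]])))
T=env.get_image("top"); print(onz(T,(347,187),.25),onz(T,(347,187),.2))
E
```

```text
[ 0.5544 -0.0784  0.283 ] [ -20.1833   21.0969   66.9005    0.0416   92.0279 -107.9921]
jack_head [([388.9, 274.7], 0.68, array([ 0.5737, -0.033 ,  0.2   ]))] [{'box': [279.3, 205.5, 427.8, 313.4], 'p': 0.63}]
crank_handle [([301.9, 276.5], 0.67, array([ 0.5561, -0.0844,  0.239 ]))] [{'box': [277.8, 239.6, 329.2, 313.3], 'p': 0.86}]
[[298.664  291.2702]
 [300.4084 270.88  ]
 [385.6873 272.2436]]
[ 0.7116 -0.0692  0.25  ] [ 0.7319 -0.0617  0.2   ]
```

View pics/w2.png

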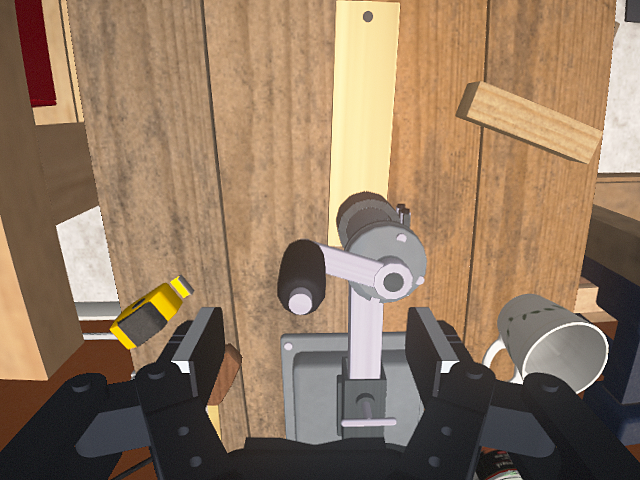

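Wrist view: handle tip at (300,300), head at (392,281), board still under the jack. I centre on the handle, descend and close.

arm_command(deltas=[{"rx":0,"ry":0,"rz":0,"dx":-0.001,"dy":-0.0066,"dz":0,"fingers":0.07},{"rx":0,"ry":0,"rz":0,"dx":0,"dy":0,"dz":0.02,"fingers":0.07},{"rx":0,"ry":0,"rz":0,"dx":0,"dy":0,"dz":0.02,"fingers":0.07},{"rx":0,"ry":0,"rz":0,"dx":0,"dy":0,"dz":0.019,"fingers":0.07},{"rx":0,"ry":0,"rz":0,"dx":0,"dy":0,"dz":0,"fingers":0.015},{"rx":0,"ry":0,"rz":0,"dx":0,"dy":0,"dz":0,"fingers":0.015},{"rx":0,"ry":0,"rz":0,"dx":0,"dy":0,"dz":0,"fingers":0.015},{"rx":0,"ry":0,"rz":0,"dx":0,"dy":0,"dz":0,"fingers":0.015},{"rx":0,"ry":0,"rz":0,"dx":0,"dy":0,"dz":0,"fingers":0.015},{"rx":0,"ry":0,"rz":0,"dx":0,"dy":0,"dz":0,"fingers":0.015}], squeeze=60)

```text
time_s: 11.55
position: [0.5541, -0.0853, 0.2266]
tool_rot: [[-0.999, 0.04, 0.004], [0.04, 0.999, 0.004], [-0.003, 0.004, -1.0]]
ft_force: [0.6, 11.9, 6.2]
grip_width: 0.0216
gripper_force: 58.8
```

arm_command(deltas=[{"rx":0,"ry":0,"rz":0,"dx":0,"dy":0.002,"dz":0,"fingers":0.015},{"rx":0,"ry":0,"rz":0,"dx":0,"dy":0,"dz":-0.001,"fingers":0.015}])

```text
time_s: 11.75
position: [0.554, -0.085, 0.2267]
tool_rot: [[-0.999, 0.041, 0.002], [0.041, 0.999, 0.0], [-0.002, 0.0, -1.0]]
ft_force: [2.3, 4.0, -2.1]
grip_width: 0.0218
gripper_force: 58.7
```

```bash
cat > arc.py <<'E'
import sys; from h import *
# arc.py theta0deg stepdeg n : rows in tool axes from the measured tool x,y
th,st,n=map(float,sys.argv[1:4]); s=env.observe(); R=np.array(s["tool_rot"])[:2,:2]; n=int(n)
a=np.radians(th-st*np.arange(n+1)); p=.055*np.c_[np.cos(a),np.sin(a)]; d=np.diff(p,axis=0)@R
print(np.round(d*1000,1).tolist())
c=np.array([.573,-.034]); q=np.array(s["position"][:2])-c; t=np.arctan2(q[1],q[0]); f=np.array(s["ft_force"])
print("now th",np.degrees(t),"r",np.hypot(*q),"tang load",-f[:2]@[np.sin(t),-np.cos(t)],"radial",f[:2]@[np.cos(t),np.sin(t)],f)
E
python3 arc.py -109 10 12
```

```text
[[8.9, 3.5], [8.2, 5.0], [7.2, 6.4], [5.9, 7.5], [4.6, 8.4], [3.0, 9.1], [1.4, 9.5], [-0.3, 9.6], [-1.9, 9.4], [-3.5, 8.9], [-5.0, 8.2], [-6.4, 7.2]]
now th -110.45060338644083 r 0.054471776473073906 tang load 0.7339753928772266 radial -4.587082491595076 [ 2.290441    4.04152517 -2.06895796]
```

arm_command(deltas=[{"rx":0,"ry":0,"rz":0,"dx":0.0089,"dy":0.0035,"dz":0,"fingers":0.015},{"rx":0,"ry":0,"rz":0,"dx":0.0082,"dy":0.005,"dz":0,"fingers":0.015},{"rx":0,"ry":0,"rz":0,"dx":0.0072,"dy":0.0064,"dz":0,"fingers":0.015},{"rx":0,"ry":0,"rz":0,"dx":0.0059,"dy":0.0075,"dz":0,"fingers":0.015},{"rx":0,"ry":0,"rz":0,"dx":0.0046,"dy":0.0084,"dz":0,"fingers":0.015},{"rx":0,"ry":0,"rz":0,"dx":0.003,"dy":0.0091,"dz":0,"fingers":0.015},{"rx":0,"ry":0,"rz":0,"dx":0.0014,"dy":0.0095,"dz":0,"fingers":0.015}])

```text
time_s: 12.45
position: [0.5176, -0.0365, 0.2267]
tool_rot: [[-0.999, 0.043, 0.004], [0.043, 0.999, -0.005], [-0.004, -0.005, -1.0]]
ft_force: [5.3, -8.8, -1.7]
grip_width: 0.0218
gripper_force: 59.0
```

```bash
python3 arc.py -179 10 12; python3 - <<'E'
from h import *
S=env.get_image("scene"); c=S["color"][265:325,270:330]; cv2.imwrite("pics/foot.png",cv2.resize(c,(600,600),interpolation=cv2.INTER_CUBIC))
u=np.array([-.814,-.58,0])
for z in(.018,.024,.03,.036,.042,.05): print(z,(proj(S,np.array([[.573,-.034,z]])+.02*u)-[270,265])*10)
E
```

```text
[[-0.3, 9.6], [-1.9, 9.4], [-3.5, 8.9], [-5.0, 8.2], [-6.4, 7.2], [-7.5, 6.0], [-8.4, 4.6], [-9.1, 3.0], [-9.5, 1.4], [-9.6, -0.3], [-9.4, -1.9], [-8.9, -3.5]]
now th -177.36542779919856 r 0.05541135195594396 tang load 9.04659986948609 radial -4.8692843365234095 [ 5.2799714  -8.81321742 -1.71249544]
0.018 [[309.66323958 419.84960141]]
0.024 [[308.97789826 396.12451343]]
0.03 [[308.2889955  372.27180241]]
0.036 [[307.59650453 348.29047278]]
0.042 [[306.90039835 324.17951896]]
0.05 [[305.96658595 291.82818599]]
```

View pics/foot.png

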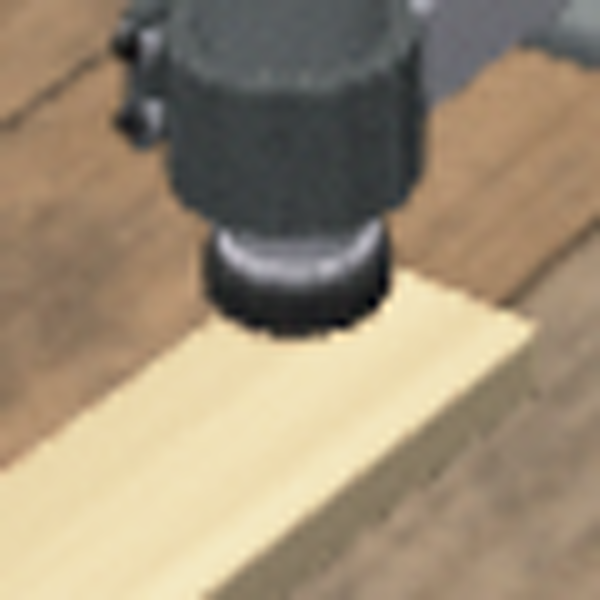

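The foot bottom front edge is at (297,335) in the crop, so z≈39 mm and there are about 300° to go. Crank load is 9 N, free. I continue.

arm_command(deltas=[{"rx":0,"ry":0,"rz":0,"dx":-0.0008,"dy":0.0096,"dz":0,"fingers":0.015},{"rx":0,"ry":0,"rz":0,"dx":-0.0019,"dy":0.0094,"dz":0,"fingers":0.015},{"rx":0,"ry":0,"rz":0,"dx":-0.0035,"dy":0.0089,"dz":0,"fingers":0.015},{"rx":0,"ry":0,"rz":0,"dx":-0.005,"dy":0.0082,"dz":0,"fingers":0.015},{"rx":0,"ry":0,"rz":0,"dx":-0.0064,"dy":0.0072,"dz":0,"fingers":0.015},{"rx":0,"ry":0,"rz":0,"dx":-0.0075,"dy":0.006,"dz":0,"fingers":0.015},{"rx":0,"ry":0,"rz":0,"dx":-0.0084,"dy":0.0046,"dz":0,"fingers":0.015},{"rx":0,"ry":0,"rz":0,"dx":-0.0091,"dy":0.003,"dz":0,"fingers":0.015},{"rx":0,"ry":0,"rz":0,"dx":-0.0095,"dy":0.0014,"dz":0,"fingers":0.015},{"rx":0,"ry":0,"rz":0,"dx":-0.0096,"dy":-0.0003,"dz":0,"fingers":0.015},{"rx":0,"ry":0,"rz":0,"dx":-0.0094,"dy":-0.0019,"dz":0,"fingers":0.015},{"rx":0,"ry":0,"rz":0,"dx":-0.0089,"dy":-0.0035,"dz":0,"fingers":0.015}])

```text
time_s: 13.7
position: [0.5978, 0.0157, 0.2266]
tool_rot: [[-0.999, 0.041, -0.002], [0.041, 0.999, 0.002], [0.002, 0.002, -1.0]]
ft_force: [-6.3, 5.6, 6.1]
grip_width: 0.0217
gripper_force: 60.5
```

```bash
python3 arc.py 61 10 12
```

```text
[[-8.2, -5.0], [-7.2, -6.4], [-5.9, -7.5], [-4.6, -8.4], [-3.0, -9.1], [-1.4, -9.5], [0.3, -9.6], [1.9, -9.4], [3.5, -8.9], [5.0, -8.2], [6.4, -7.2], [7.5, -5.9]]
now th 63.48113343781541 r 0.055583606090894896 tang load 8.08352333909655 radial 2.1697968329710875 [-6.26423677  5.55073919  6.11699101]
```

arm_command(deltas=[{"rx":0,"ry":0,"rz":0,"dx":-0.0082,"dy":-0.005,"dz":0,"fingers":0.015},{"rx":0,"ry":0,"rz":0,"dx":-0.0072,"dy":-0.0064,"dz":0,"fingers":0.015},{"rx":0,"ry":0,"rz":0,"dx":-0.0059,"dy":-0.0075,"dz":0,"fingers":0.015},{"rx":0,"ry":0,"rz":0,"dx":-0.0046,"dy":-0.0084,"dz":0,"fingers":0.015},{"rx":0,"ry":0,"rz":0,"dx":-0.003,"dy":-0.0091,"dz":0,"fingers":0.015},{"rx":0,"ry":0,"rz":0,"dx":-0.0014,"dy":-0.0095,"dz":0,"fingers":0.015},{"rx":0,"ry":0,"rz":0,"dx":0.0003,"dy":-0.0096,"dz":0,"fingers":0.015},{"rx":0,"ry":0,"rz":0,"dx":0.0019,"dy":-0.0094,"dz":0,"fingers":0.015},{"rx":0,"ry":0,"rz":0,"dx":0.0035,"dy":-0.0089,"dz":0,"fingers":0.015}])

```text
time_s: 14.6
position: [0.6211, -0.0594, 0.2267]
tool_rot: [[-0.999, 0.041, 0.004], [0.041, 0.999, 0.002], [-0.004, 0.002, -1.0]]
ft_force: [3.3, 8.6, 2.9]
grip_width: 0.0217
gripper_force: 60.2
```

```bash
python3 arc.py -29 10 12
```

```text
[[5.0, -8.2], [6.4, -7.2], [7.5, -5.9], [8.4, -4.5], [9.1, -3.0], [9.5, -1.4], [9.6, 0.3], [9.4, 1.9], [8.9, 3.5], [8.2, 5.0], [7.2, 6.4], [5.9, 7.5]]
now th -27.806086956383428 r 0.05436612303500198 tang load 9.196944780147117 radial -1.0714114999043387 [3.3424993  8.63477934 2.87172056]
```

arm_command(deltas=[{"rx":0,"ry":0,"rz":0,"dx":0.005,"dy":-0.0082,"dz":0,"fingers":0.015},{"rx":0,"ry":0,"rz":0,"dx":0.0064,"dy":-0.0072,"dz":0,"fingers":0.015},{"rx":0,"ry":0,"rz":0,"dx":0.0075,"dy":-0.0059,"dz":0,"fingers":0.015},{"rx":0,"ry":0,"rz":0,"dx":0.0084,"dy":-0.0045,"dz":0,"fingers":0.015}])

```text
time_s: 15.0
position: [0.5929, -0.0845, 0.2267]
tool_rot: [[-0.999, 0.041, 0.005], [0.041, 0.999, 0.001], [-0.005, 0.001, -1.0]]
ft_force: [6.9, 7.3, 1.2]
grip_width: 0.0215
gripper_force: 60.1
```

```bash
python3 arc.py -69 10 9
```

```text
[[9.1, -3.0], [9.5, -1.4], [9.6, 0.3], [9.4, 1.9], [8.9, 3.5], [8.2, 5.0], [7.2, 6.4], [6.0, 7.5], [4.6, 8.4]]
now th -68.48408375290511 r 0.054242492822756415 tang load 9.131092143916515 radial -4.235183219180158 [6.94150416 7.28897391 1.20034339]
```

arm_command(deltas=[{"rx":0,"ry":0,"rz":0,"dx":0.0091,"dy":-0.003,"dz":0,"fingers":0.015},{"rx":0,"ry":0,"rz":0,"dx":0.0095,"dy":-0.001,"dz":0,"fingers":0.015},{"rx":0,"ry":0,"rz":0,"dx":0.0096,"dy":0.0005,"dz":0,"fingers":0.015}])

```text
time_s: 15.3
position: [0.5649, -0.0877, 0.2267]
tool_rot: [[-0.999, 0.042, 0.006], [0.042, 0.999, -0.001], [-0.006, -0.001, -1.0]]
ft_force: [10.3, 1.7, -0.1]
grip_width: 0.0217
gripper_force: 59.9
```

```bash
python3 arc.py -99 10 9
```

```text
[[9.4, 1.9], [8.9, 3.5], [8.2, 5.0], [7.2, 6.4], [6.0, 7.5], [4.6, 8.4], [3.0, 9.1], [1.4, 9.5], [-0.3, 9.6]]
now th -98.59908665063355 r 0.05429790324020842 tang load 9.926431492154151 radial -3.176514366778232 [10.28979724  1.65661054 -0.09466034]
```

arm_command(deltas=[{"rx":0,"ry":0,"rz":0,"dx":0.0094,"dy":0.0019,"dz":0,"fingers":0.015},{"rx":0,"ry":0,"rz":0,"dx":0.0089,"dy":0.0035,"dz":0,"fingers":0.015}])

```text
time_s: 15.5
position: [0.547, -0.082, 0.2267]
tool_rot: [[-0.999, 0.042, 0.006], [0.042, 0.999, -0.002], [-0.007, -0.002, -1.0]]
ft_force: [11.7, -0.0, -1.3]
grip_width: 0.0212
gripper_force: 59.8
```

```bash
python3 arc.py -119 10 6
```

```text
[[8.2, 5.0], [7.2, 6.4], [6.0, 7.5], [4.6, 8.4], [3.0, 9.1], [1.4, 9.5]]
now th -118.45801472654885 r 0.054546643697668554 tang load 10.292818877616925 radial -5.559029904039983 [11.69806105 -0.01736597 -1.27309396]
```

arm_command(deltas=[{"rx":0,"ry":0,"rz":0,"dx":0.0082,"dy":0.005,"dz":0,"fingers":0.015},{"rx":0,"ry":0,"rz":0,"dx":0.0072,"dy":0.0064,"dz":0,"fingers":0.015}])

```text
time_s: 15.7
position: [0.5323, -0.0707, 0.2267]
tool_rot: [[-0.999, 0.043, 0.007], [0.043, 0.999, -0.004], [-0.007, -0.004, -1.0]]
ft_force: [11.2, -6.4, -2.3]
grip_width: 0.0218
gripper_force: 59.7
```

```bash
python3 arc.py -139 10 5
```

```text
[[6.0, 7.5], [4.6, 8.4], [3.0, 9.1], [1.4, 9.5], [-0.3, 9.6]]
now th -137.89924733106875 r 0.054801912134412975 tang load 12.267546117872962 radial -4.000394568901423 [11.19276993 -6.42010481 -2.28673624]
```

arm_command(deltas=[{"rx":0,"ry":0,"rz":0,"dx":0.006,"dy":0.0075,"dz":0,"fingers":0.015},{"rx":0,"ry":0,"rz":0,"dx":0.0046,"dy":0.0084,"dz":0,"fingers":0.015}])

```text
time_s: 15.9
position: [0.5222, -0.0553, 0.2267]
tool_rot: [[-0.999, 0.043, 0.006], [0.043, 0.999, -0.006], [-0.006, -0.006, -1.0]]
ft_force: [9.6, -13.0, -3.3]
grip_width: 0.0212
gripper_force: 59.9
```

```bash
python3 arc.py -159 10 3
```

```text
[[3.0, 9.1], [1.4, 9.5], [-0.3, 9.6]]
now th -157.2270439006779 r 0.05504184125448663 tang load 15.693078332800585 radial -3.8661175995996078 [  9.63922145 -12.97324103  -3.32469756]
```

arm_command(deltas=[{"rx":0,"ry":0,"rz":0,"dx":0,"dy":0,"dz":0,"fingers":0.015},{"rx":0,"ry":0,"rz":0,"dx":0,"dy":0,"dz":0,"fingers":0.015},{"rx":0,"ry":0,"rz":0,"dx":0,"dy":0,"dz":0,"fingers":0.015},{"rx":0,"ry":0,"rz":0,"dx":0,"dy":0,"dz":0,"fingers":0.015},{"rx":0,"ry":0,"rz":0,"dx":0,"dy":0,"dz":0,"fingers":0.015}])

```text
time_s: 16.4
position: [0.5217, -0.054, 0.2267]
tool_rot: [[-0.999, 0.043, 0.004], [0.043, 0.999, -0.003], [-0.004, -0.003, -1.0]]
ft_force: [3.7, -3.8, 0.1]
grip_width: 0.0217
gripper_force: 59.7
```

```bash
python3 arc.py -159 10 3
```

```text
[[3.0, 9.1], [1.4, 9.5], [-0.3, 9.6]]
now th -158.6838038760405 r 0.055037818389226376 tang load 4.837933934045581 radial -2.040930080004209 [ 3.65996654 -3.76505581  0.13028387]
```

Dynamic load says about +6.5 N, but the paused load says at most +4.8 N. I take a small slow step to cross-check.

arm_command(deltas=[{"rx":0,"ry":0,"rz":0,"dx":0.0009,"dy":0.0024,"dz":0,"fingers":0.015},{"rx":0,"ry":0,"rz":0,"dx":0.0008,"dy":0.0024,"dz":0,"fingers":0.015},{"rx":0,"ry":0,"rz":0,"dx":0.0007,"dy":0.0024,"dz":0,"fingers":0.015}])

```text
time_s: 16.7
position: [0.5199, -0.0487, 0.2267]
tool_rot: [[-0.999, 0.044, 0.005], [0.044, 0.999, -0.007], [-0.005, -0.007, -1.0]]
ft_force: [5.7, -15.4, -1.6]
grip_width: 0.0218
gripper_force: 59.8
```

```bash
python3 arc.py -166 10 3
```

```text
[[1.9, 9.4], [0.3, 9.6], [-1.4, 9.5]]
now th -164.5419641414054 r 0.05504429008706712 tang load 16.336530856257852 radial -1.3745409465864586 [  5.67903509 -15.37921206  -1.6197506 ]
```

arm_command(deltas=[{"rx":0,"ry":0,"rz":0,"dx":0,"dy":0,"dz":0,"fingers":0.015},{"rx":0,"ry":0,"rz":0,"dx":0,"dy":0,"dz":0,"fingers":0.015},{"rx":0,"ry":0,"rz":0,"dx":0,"dy":0,"dz":0,"fingers":0.015},{"rx":0,"ry":0,"rz":0,"dx":0,"dy":0,"dz":0,"fingers":0.015},{"rx":0,"ry":0,"rz":0,"dx":0,"dy":0,"dz":0,"fingers":0.015},{"rx":0,"ry":0,"rz":0,"dx":0,"dy":0,"dz":0,"fingers":0.015}])

```text
time_s: 17.3
position: [0.5198, -0.0483, 0.2267]
tool_rot: [[-0.999, 0.043, 0.004], [0.043, 0.999, -0.006], [-0.005, -0.006, -1.0]]
ft_force: [5.2, -12.3, 0.1]
grip_width: 0.0218
gripper_force: 59.8
```

```bash
python3 arc.py -166 10 3
```

```text
[[1.9, 9.4], [0.2, 9.6], [-1.4, 9.5]]
now th -164.93622771328987 r 0.05508566765532828 tang load 13.233776476053873 radial -1.8076269112598677 [  5.18489074 -12.30923486   0.12320918]
```

Moving load is +7.3 N, so about 95 N on the foot, which agrees with the angle turned since contact. I unload the arm, release and retreat.

arm_command(deltas=[{"rx":0,"ry":0,"rz":0,"dx":0,"dy":-0.001,"dz":0,"fingers":0.015},{"rx":0,"ry":0,"rz":0,"dx":0,"dy":-0.001,"dz":0,"fingers":0.015},{"rx":0,"ry":0,"rz":0,"dx":0,"dy":0,"dz":0,"fingers":0.015}])

```text
time_s: 17.6
position: [0.5198, -0.0486, 0.2267]
tool_rot: [[-0.999, 0.043, 0.005], [0.043, 0.999, -0.002], [-0.005, -0.002, -1.0]]
ft_force: [5.7, -2.5, 0.0]
grip_width: 0.0215
gripper_force: 60.2
```

```bash
python3 arc.py -166 10 1
```

```text
[[1.9, 9.4]]
now th -164.6450877373377 r 0.05520600914232839 tang load 3.957807218304464 radial -4.851608744096929 [ 5.72644301 -2.53183646  0.03178292]
```

arm_command(deltas=[{"rx":0,"ry":0,"rz":0,"dx":0,"dy":0,"dz":0,"fingers":0.06},{"rx":0,"ry":0,"rz":0,"dx":0,"dy":0,"dz":0,"fingers":0.06},{"rx":0,"ry":0,"rz":0,"dx":0,"dy":0,"dz":0,"fingers":0.06},{"rx":0,"ry":0,"rz":0,"dx":0,"dy":0,"dz":0,"fingers":0.06},{"rx":0,"ry":0,"rz":0,"dx":0,"dy":0,"dz":-0.02,"fingers":0.06},{"rx":0,"ry":0,"rz":0,"dx":0,"dy":0,"dz":-0.03,"fingers":0.06},{"rx":0,"ry":0,"rz":0,"dx":0,"dy":0,"dz":-0.03,"fingers":0.06},{"rx":0,"ry":0,"rz":0,"dx":0.02,"dy":-0.03,"dz":-0.01,"fingers":0.06},{"rx":0,"ry":0,"rz":0,"dx":0.02,"dy":-0.04,"dz":0,"fingers":0.06},{"rx":0,"ry":0,"rz":0,"dx":0.02,"dy":-0.04,"dz":0,"fingers":0.06},{"rx":0,"ry":0,"rz":0,"dx":0.02,"dy":-0.04,"dz":0,"fingers":0.06},{"rx":0,"ry":0,"rz":0,"dx":0,"dy":0,"dz":0,"fingers":0.06}])

```text
time_s: 18.8
position: [0.4301, -0.1973, 0.3156]
tool_rot: [[-0.999, 0.047, -0.001], [0.047, 0.999, -0.001], [0.001, -0.001, -1.0]]
ft_force: [0.0, -0.7, 0.2]
grip_width: 0.0602
gripper_force: 0.0
```

```bash
python3 see.py end; python3 - <<'E'
from h import *
S=cv2.imread("pics/full_scene_end.png")[265:325,270:330]; h=cv2.resize(S,(400,400),interpolation=cv2.INTER_CUBIC)
cv2.imwrite("pics/endz.png",np.hstack([h,cv2.resize(cv2.imread("pics/end.png")[:,400:],(400,400))]))
T=env.get_image("scene");print(env.tip_of("crank_handle",T)[:1],onz(T,env.tip_of("crank_handle",T)[0]["location"],.239))
E
```

```text
18.8 [ 0.4301 -0.1973  0.3156] [ 0.0231 -0.6565  0.2319]
[{'location': [286.8, 217.3], 'p': 0.73}] [ 0.520718  -0.0453015  0.239    ]
```

View pics/endz.png

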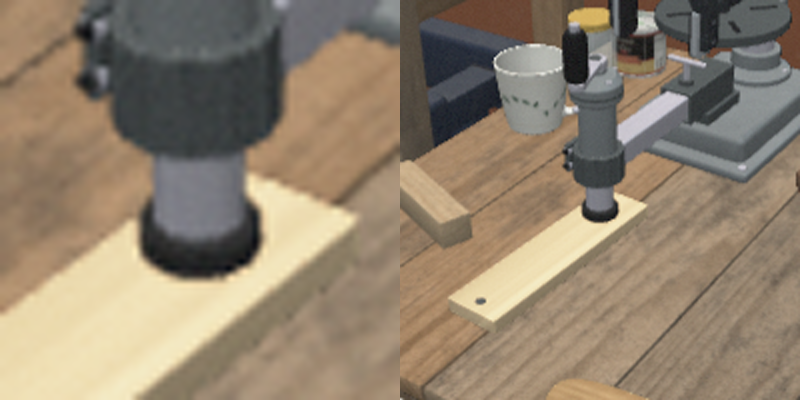

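```bash
python3 - <<'E'
from h import *
np.set_printoptions(precision=4,suppress=True)
S=env.get_image("scene");f=400/60
g=lambda u,v:onz(S,(270+u/f,265+v/f),.018)[:2]
front=g(201,276);u=np.array([-.814,-.58]);print("centre from front",front-.02*u)
print("from sides at v~246", (g(140,246)+g(262,246))/2, np.linalg.norm(g(140,246)-g(262,246)))
print("R edge",g(355,217),g(140,397),"L edge",g(0,306),g(135,216),"far end",g(252,176))
E
```

```text
centre from front [ 0.5738 -0.0314]
from sides at v~246 [ 0.571  -0.0337] 0.0386962211836063
R edge [ 0.6105 -0.0665] [ 0.4972 -0.0625] L edge [0.5115 0.0007] [ 0.5735 -0.0062] far end [ 0.6126 -0.0253]
```

```bash
python3 -c "
from rig import env
print(env.close_job())"
```

```text
the job is handed in; nothing more can be done
None
```

The board is under the foot, about 3 mm off centre. I wound the crank to about 7 N above its free load, roughly 95 N on the foot. The arm is released and clear, nothing else was touched, and the job is handed in; no verdict was shown.

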